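# Gauge a core-ring cap and hang or scrap it

### The job

Take the screw cap standing on the round cork mat and screw it clockwise onto the brass thread gauge to find out whether it turns fully home, rim down on the steel flange, or binds part-way; then unscrew it. If it went home, hang it by its handle on the empty peg of the rail and tug it down gently to confirm that it holds before letting go; if it binds, stand it upright in the red scrap tray. Leave the can, the jug and the tamper alone.

Things in the scene. Friction and masses are not known exactly. Their poses are not given: they have to be found in the camera images.
- cap_mid (a point): steel screw cap, a cup standing mouth down: 58 mm diameter, 39 mm tall, 4 mm wall, blue strap handle arching over it, 90 mm tall in all, 250 g; good or faulty, which does not show. Point on its axis half-way up, 45 mm above the rim; z up. Inside, two 6 mm thread lugs at +y and -y (below the handle legs), centred 11 mm above the rim, tips 19.5 mm from the axis.
- cap_handle (a point): where to grip the cap's handle: on the axis, 66 mm above the rim. Legs at +y and -y, 52 mm over their flat outer faces (grip these from above, fingers closing along y); each 16 mm wide in x, 4 mm thick. The top bar's underside is 86 mm above the rim; the opening seen along x is 44 mm wide, 47 mm tall.
- mat: thin round cork mat under the cap, 110 mm diameter, flush with the bench (under 1 mm); origin at its centre.
- gauge: fixed thread gauge, origin under its centre: green base plate 120 x 100 x 12 mm, steel flange 72 mm diameter with its top at 20 mm, brass right-hand two-start thread above, 45 mm diameter on a 34 mm core, with a 12 mm stub on top. White marks on the base at +y and -y. Play of a cap in the thread: about 2 mm up and down, 2 mm sideways.
- thread_top (a point): top of the stub, 34 mm above the flange. 8 mm lower is a flat ledge with two opposite gaps, 48 degrees wide (the starts), within 0.4 rad of the gauge's +y and -y: find them by feel. Lugs on the ledge: rim 18 mm above the flange. Lugs within 8 degrees of the gap centres: the cap drops on to the thread, rim 8 mm above the flange.
- flange (a point): centre of the flange's top. From the start a cap sinks 6 mm per radian clockwise (seen from above). A good cap's rim lands on the flange after about 1.35 rad and jams by 1.65; a faulty one stops with its rim 4.5 mm above the flange after about 0.6 rad and binds by 0.95. Undo: turn back as far, lift straight up.
- free_peg (a point): middle of the empty horizontal wooden peg, on its axis: 12 mm diameter, 185 mm above the bench, along x of this frame, pointing to -x (robot side), ending in an 18 mm ball 35 mm out from this point. A cap hung by its handle has its mid point 35 mm below the axis.
- peg_root (a point): root of the empty peg at the ash board (50 mm tall, centred at peg height, 18 mm thick), 40 mm from the peg's middle. The next pegs, 140 mm to each side (y), carry 56 mm core rings fixed to the rail.
- tray: fixed red open scrap tray, 160 x 160 x 35 mm outside, 5 mm walls and floor; origin under its centre.
- can: closed tin sample can, 66 mm diameter, 90 mm tall, origin under its centre; leave alone.
- jug: white enamel jug, 90 mm diameter, 120 mm tall, handle at +y, origin under its centre; leave alone.
- tamper: steel ring tamper standing on its 52 mm foot, 110 mm tall, origin under its centre; leave alone.
Not all that is in view belongs to the job. Of the things that look like the tray, take the one that is farthest to the robot's left at the start. What is shaped like the part that bears cap_mid but turquoise is not meant.

How it is judged:
By the outcome, as a careful person would: the job done as asked, in the order asked, and still so for the second after the job is handed in, with the robot touching nothing.
It also fails if it takes over 72 s, if anything falls off the work surface, if the arm or the gripper's body presses on something with over 40 N, if the wrist force passes 120 N, or if a joint passes its speed limit or range.

### The arm

A 6-joint arm with a two-finger parallel gripper is mounted at the origin on the work surface. World frame = base frame: x ahead of the robot, y to its left, z up, the work surface at z = 0. Lengths are in m, angles in degrees, forces in N, time in s.
With the tool pointing down it reaches from about 0.3 to 0.75 m from the base axis. Payload 8.5 kg.
Tool frame: the origin (TCP) lies at the very end of the fingers, on their centre line; the grasp point (between the pads) lies 19 mm behind it (env.tcp_to_grasp is the distance from the TCP to the grasp point, in m); z points along the fingers, y is the line along which they close (so a half turn about z gives the same grasp; the last joint's range is limited). The gripper opens to 85 mm and grips with 20 to 120 N. Pads are 22 mm wide; open, the fingers measure 114 mm over their backs; the gripper's body (76 mm by 85 mm) begins 54 mm behind the grasp point. The pads swing forward as they close: fully open they stand 13 mm farther back than shut.
Start: joints at [-75.877, 21.807, 74.336, -0, 83.858, -12.336], TCP at [0.245, -0.492, 0.231] pointing down, gripper open.
Joint ranges: [-178.18, 178.18], [-50.72, 133.34], [12.68, 142.11], [-81.47, 261.47], [9.98, 163.14], [-165.26, 165.26]. Speed limits (degrees/s): [136.94, 136.94, 180, 180, 180, 180].

### API

Orientations are given as a 3x3 rotation matrix whose columns are the frame's x, y, z axes.
In Python, from rig import status, get_image, env gives the robot as it stands.
- The arm moves only by the shell command python3 -m handwheel 'ROWS' [FORCE]. ROWS is text: rows parted by semicolons, each of 7 numbers parted by spaces: the shift along the world's x, y, z in cm, then the turn, a rotation vector about the world's x, y, z in degrees, then the opening, from 0 (shut) to 1 (fully open). In form: dx dy dz wx wy wz gripper; .... A call has 1 to 8 rows; each row is the pose to reach, as a shift and turn from the pose commanded when the call began; what a row does not reach only later rows make up. A row lasts 1/12 s, in which the tool goes at most 41.7 mm and 7.16 degrees, less where a joint would pass 70% of its speed; a pose out of reach is approached as far as the arm can. A call with a gripper value outside its range is refused whole. The fingers move at their own pace and stop on an object; FORCE is the grip in N (left out, the last holds). Time passes only in rows, so rows that repeat a pose let the fingers close. It gives the time, the measured TCP pose, the force, the opening and the grip force at its end, in the units of the state.
- status.observe(): the state, without advancing time (a new reading comes with each control period).
- get_image(name): name is "scene" or "top"; returns a dict with "color" (400x640x3 uint8, red, green, blue), "vertical_fov" (degrees; the focal length in pixels is half the picture's height over the tangent of half this angle, whatever the lens; pixels are square), "cx", "cy" (the principal point, pixels), "xyz" and "orientation" of the camera in the world. Camera axes: x right, y down, z forward; pixel columns grow to the right and rows downward; lengths in m; the calibration is good to about 2 mm. A picture is of the moment at which its call begins. There is no depth.
- env.close_job(): hands the job in; it is judged then, once.
The state is a dict: "time_s": time; "q": joint angles; "qvel": joint speeds; "joint_efforts": joint torques, N m; "position": TCP position; "tool_rot": TCP orientation; "ft_force": force on the tool from outside, world axes, zero at the start; "wrist_torque": the same for the moment, N m; "grip_width": finger opening in m; "gripper_force": force on a finger pad.
Only numpy, scipy, OpenCV 4.12 (cv2) and the standard library are available. Lean on these libraries where they do the work, as an engineer would, in place of code of your own. Each camera call takes 0.05 s, during which the arm holds its last target. There are 200 camera calls.

## Working session

There is one attempt and no reset: what is moved stays moved. The work goes in short steps, Python scripts to look and compute and a shell command to move; the robot and the scene stay as the last step left them, time stands still between calls to the robot, and variables do not carry over. Pictures are saved under pics/ and viewed, at most 10 in all, crops included, and the job is handed in when it is done.

```bash
ls; mkdir -p pics
cat > h.py <<'E'
import numpy as np, cv2
from rig import status, get_image, env
def grab(n):
    d=get_image(n); np.savez(f'{n}.npz',**{k:np.array(v) for k,v in d.items()}); return d
def load(n): return dict(np.load(f'{n}.npz'))
def ray(d,u,v):
    f=200/np.tan(np.radians(float(d['vertical_fov']))/2)
    r=np.array(d['orientation'])@np.array([(u-d['cx'])/f,(v-d['cy'])/f,1.]); return np.array(d['xyz'],float),r/np.linalg.norm(r)
def onz(d,u,v,z):
    o,r=ray(d,u,v); return o+r*(z-o[2])/r[2]
def proj(d,p):
    f=200/np.tan(np.radians(float(d['vertical_fov']))/2)
    c=np.array(d['orientation']).T@(np.array(p)-d['xyz']); return np.array([d['cx']+f*c[0]/c[2],d['cy']+f*c[1]/c[2]])
def tri(d1,p1,d2,p2):
    o1,r1=ray(d1,*p1);o2,r2=ray(d2,*p2)
    A=np.stack([r1,-r2],1);t=np.linalg.lstsq(A,o2-o1,rcond=None)[0]
    a,b=o1+t[0]*r1,o2+t[1]*r2; return (a+b)/2,np.linalg.norm(a-b)
E
python3 - <<'E'
from h import *
for n in('scene','top'):
    d=grab(n); cv2.imwrite(f'pics/{n}0.png',cv2.cvtColor(d['color'],cv2.COLOR_RGB2BGR)); print(n,d['vertical_fov'],d['cx'],d['cy'],d['xyz'],np.round(d['orientation'],3).tolist())
s=status.observe(); print(s)
E
```

```text
pics
scene 53.874877228366245 314.1159656515277 198.58323676281773 [ 1.13641413 -0.33591841  0.88798128] [[0.459, 0.632, -0.624], [0.888, -0.331, 0.318], [-0.006, -0.7, -0.714]]
top 54.2833942893396 319.7702274894412 197.95985514637897 [0.38762167 0.01812113 1.35370638] [[-0.006, -0.998, 0.07], [-1.0, 0.005, -0.005], [0.005, -0.07, -0.998]]
{'time_s': 0.1, 'q': array([-7.58778649e+01,  2.18400273e+01,  7.43771753e+01,  2.68270564e-03,
        8.38577566e+01, -1.23365651e+01]), 'qvel': array([-0.05699988, -0.04698157, -0.06961033,  0.01678719, -0.03953165,
        0.02583671]), 'joint_efforts': array([ 5.05267715e-03, -4.49216151e+01, -2.31657761e+01, -7.01474778e-05,
        3.61269609e-03,  7.46427986e-06]), 'position': array([ 0.24499645, -0.49215252,  0.23076541]), 'tool_rot': array([[ 8.95258046e-01,  4.45547927e-01, -2.74061562e-04],
       [ 4.45547893e-01, -8.95257190e-01,  1.28010364e-03],
       [ 3.24991939e-04, -1.26813063e-03, -9.99999143e-01]]), 'ft_force': array([-0.55870128,  0.41765184,  0.35087144]), 'wrist_torque': array([ 0.02139381, -0.01202421, -0.00705814]), 'gripper_force': 0.0, 'grip_width': 0.08531648557618753}
```

View pics/scene0.png

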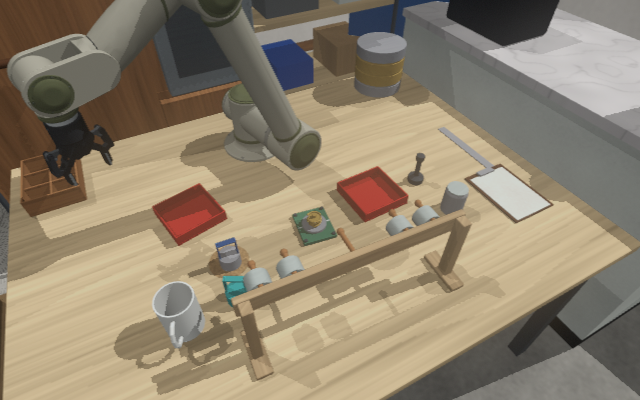

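View pics/top0.png

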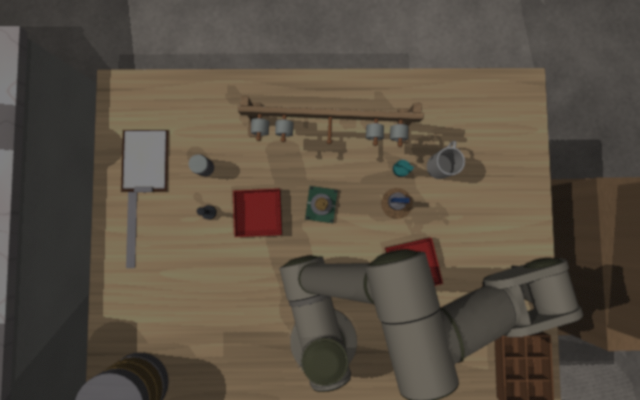

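Scene picture: the cap, with its blue handle on the cork mat, is at scene (229,252) / top (398,202). The lookalikes are a turquoise cap at scene (235,288) / top (403,168), excluded by its colour, and the hung grey rings. There are two trays, at top (258,212) and (415,262). The robot's left is image left in the top view, so I take (258,212). The gauge is at top (322,204) and the empty peg at top (331,130). Next is a close crop and the measurements.

Run:
```python
from h import *
t,s=load('top'),load('scene')
def crop(d,u,v,w=66,h=50): return cv2.resize(cv2.cvtColor(d['color'],cv2.COLOR_RGB2BGR)[v-h//2:v+h//2,u-w//2:u+w//2],(264*1,200),interpolation=cv2.INTER_CUBIC)
g=lambda d,L:np.hstack([crop(d,*p) for p in L])
cv2.imwrite('pics/c1.png',np.vstack([g(t,[(398,202),(322,204),(331,125)]),g(s,[(229,252),(314,222),(348,238)])]))
def blob(d,lo,hi,box):
    u0,v0,u1,v1=box; m=cv2.inRange(cv2.cvtColor(d['color'],cv2.COLOR_RGB2HSV),lo,hi); k=np.zeros_like(m);k[v0:v1,u0:u1]=m[v0:v1,u0:u1]
    c=max(cv2.findContours(k,cv2.RETR_EXTERNAL,cv2.CHAIN_APPROX_NONE)[0],key=cv2.contourArea); return c
G=((70,80,20),(95,255,160))
for n,d,b in(('top',t,(295,175,350,235)),('scene',s,(285,195,345,255))):
    c=blob(d,*G,b); r=cv2.minAreaRect(cv2.convexHull(c)); P=np.array([onz(d,*p,.012) for p in cv2.boxPoints(r)])
    print(n,'gauge',r,P.mean(0),np.linalg.norm(P[1]-P[0]),np.linalg.norm(P[2]-P[1]),np.degrees(np.arctan2(*(P[1]-P[0])[[1,0]])))
    q=cv2.approxPolyDP(cv2.convexHull(c),4,True)[:,0]; Q=np.array([onz(d,*p,.012) for p in q.astype(float)]); print(q.tolist(),np.round(Q,3).tolist(),Q.mean(0))
c=blob(t,(0,150,60),(8,255,255),(225,180,290,245)); r=cv2.minAreaRect(c); P=np.array([onz(t,*p,.035) for p in cv2.boxPoints(r)]); print('tray',r,P.mean(0),np.linalg.norm(P[1]-P[0]),np.linalg.norm(P[2]-P[1]))
B=((105,90,40),(130,255,255))
for n,d,b in(('top',t,(380,185,415,220)),('scene',s,(205,225,255,275))):
    c=blob(d,*B,b); print(n,'blue',cv2.boundingRect(c),cv2.minAreaRect(c),cv2.contourArea(c))
```

```text
top gauge ((319.7620849609375, 213.49070739746094), (25.43670654296875, 12.071656227111816), 7.431407928466797) [0.42867829 0.01168108 0.012     ] 0.041496271428428315 0.0875458471951456 -7.630480034596208
[[308, 206], [332, 209], [332, 218], [311, 218]] [[0.455, 0.052, 0.012], [0.444, -0.031, 0.012], [0.413, -0.03, 0.012], [0.413, 0.042, 0.012]] [0.43119942 0.00826896 0.012     ]Traceback (most recent call last):
  File "<stdin>", line 11, in <module>
  File "<stdin>", line 8, in blob
ValueError: max() iterable argument is empty
```

View pics/c1.png

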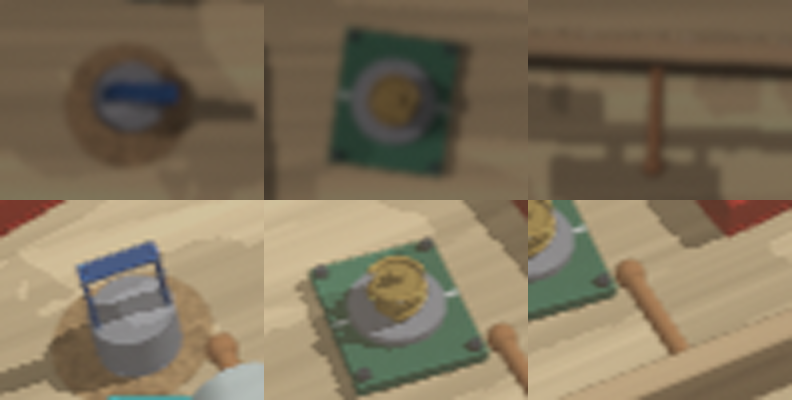

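Crop (4x): the chosen cap has a blue bar in the top view (about 398,201, running along y) and stands on the cork mat. The gauge has white marks on both sides and the peg with its ball is empty. Next I refine with masks.

Run:
```python
from h import *
t,s=load('top'),load('scene')
def blob(d,lo,hi,box):
    u0,v0,u1,v1=box; m=cv2.inRange(cv2.cvtColor(d['color'],cv2.COLOR_RGB2HSV),lo,hi); k=np.zeros_like(m);k[v0:v1,u0:u1]=m[v0:v1,u0:u1]
    k=cv2.morphologyEx(k,cv2.MORPH_CLOSE,np.ones((3,3),np.uint8)); c=cv2.findContours(k,cv2.RETR_EXTERNAL,cv2.CHAIN_APPROX_NONE)[0]
    return max(c,key=cv2.contourArea) if c else None
def rect(n,d,c,z):
    if c is None: print(n,'none');return
    W=np.array([onz(d,*p,z)[:2] for p in c[:,0].astype(float)],np.float32)*1000
    r=cv2.minAreaRect(W); print(n,'centre mm',np.round(r[0],1),'size',np.round(r[1],1),'ang',round(r[2],1),'px',cv2.boundingRect(c))
for n,d,b in(('top',t,(295,175,350,235)),('scene',s,(285,195,345,255))):
    rect(n+' gauge',d,blob(d,(55,50,15),(95,255,200),b),.012)
rect('tray',t,blob(t,(0,150,40),(8,255,255),(225,180,290,245)),.030)
rect('trayS',s,blob(s,(0,150,40),(8,255,255),(330,160,415,225)),.030)
rect('bar top',t,blob(t,(105,80,20),(130,255,255),(380,185,418,220)),.09)
rect('bar scene',s,blob(s,(105,80,20),(130,255,255),(205,225,255,250)),.09)
rect('mat top',t,blob(t,(5,60,20),(16,255,120),(370,175,420,230)),.0)
# mean brass
for n,d,b in(('top',t,(310,192,335,217)),('scene',s,(303,205,325,232))):
    rect(n+' brass',d,blob(d,(17,110,50),(28,255,255),b),.045)
C=lambda o,x,y:(o[0]-33+(x+.5)/4-.5,o[1]-25+(y+.5)/4-.5)
S,T=(314,222),(322,204)
# hand readings
print('marks scene',onz(s,*C(S,185,94),.012),onz(s,*C(S,74,122),.012))
print('mark top',onz(t,*C(T,80,98),.012))
print('flange top view',onz(t,*C(T,130,101),.020),'flange scene',onz(s,*C(S,133,105),.020))
print('brass top T',onz(t,*C(T,131,98),.054),'S',onz(s,*C(S,133,77),.054))
P,Q=(331,125),(348,238)
print('ball',tri(t,C(P,126,163),s,C(Q,104,72)),'root',tri(t,C(P,128,68),s,C(Q,152,150)))
for a in[(126,163),(128,68)]: print(onz(t,*C(P,*a),.185))
for a in[(104,72),(152,150)]: print(onz(s,*C(Q,*a),.185))
```

```text
top gauge centre mm [429.2  11.7] size [93.4 47.7] ang 82.6 px (306, 205, 28, 17)
scene gauge centre mm [4.944e+02 1.000e-01] size [95.6 55.4] ang 82.3 px (301, 221, 34, 23)
tray centre mm [432.4 223.8] size [155.3 158.1] ang 2.3 px (234, 189, 48, 47)
trayS centre mm [442.6 218.6] size [180.  173.3] ang 2.1 px (338, 173, 70, 49)
bar top centre mm [ 468.6 -247.3] size [55.3 13. ] ang 89.7 px (391, 198, 18, 5)
bar scene centre mm [ 472.3 -254.7] size [48.  13.7] ang 85.3 px (216, 238, 19, 10)
mat top centre mm [ 480.7 -248.6] size [171.3 162.3] ang 88.6 px (370, 175, 50, 48)
top brass centre mm [459.5   7.5] size [33.6 33.6] ang 89.7 px (316, 199, 11, 11)
scene brass centre mm [469.1   2.2] size [37.3 57.4] ang 63.4 px (307, 211, 14, 16)
marks scene [0.46747161 0.04723411 0.012     ] [ 0.45378958 -0.03734417  0.012     ]
mark top [0.46455663 0.04982926 0.012     ]
flange top view [0.46129258 0.00686182 0.02      ] flange scene [0.46536839 0.00507636 0.02      ]
brass top T [0.46191594 0.0062997  0.054     ] S [0.46827086 0.00380371 0.054     ]
ball (array([ 0.64451653, -0.01701101,  0.18759649]), np.float64(0.00020264808517741069)) root (array([ 0.7128893 , -0.02226827,  0.19746495]), np.float64(0.007831076119608734))
[ 0.64503968 -0.01717861  0.185     ]
[ 0.71837051 -0.01924674  0.185     ]
[ 0.64273479 -0.01573551  0.185     ]
[ 0.70363046 -0.02028906  0.185     ]
```

Fair estimates so far:
- Cap about (0.470, -0.250), yaw about 0.
- Gauge about (0.463, 0.006), yaw about -8.5°.
- Peg ball about (0.6445, -0.017), so peg middle about (0.680, -0.0186), yaw -2.6°.
- Tray about (0.435, 0.222).

The heights and sizes fit the description. I'll turn the tool so its y axis points to +90°, which leaves room on joint 6 for the clockwise turning, and go above the cap.

```bash
python3 -m handwheel '2.8 3 0 0 0 7 1;5.6 6 0 0 0 14 1;8.4 9 0 0 0 21 1;11.2 12 0 0 0 28 1;14 15 0 0 0 35 1;16.8 18 0 0 0 42 1;19.6 21 0 0 0 49 1;22.5 24.2 0 0 0 56 1' 40
python3 -m handwheel '0 0 0 0 0 7 1;0 0 0 0 0 14 1;0 0 0 0 0 21 1;0 0 0 0 0 28 1;0 0 0 0 0 35 1;0 0 0 0 0 42 1;0 0 0 0 0 49 1;0 0 0 0 0 56 1'
python3 -m handwheel '0 0 0 0 0 7 1;0 0 0 0 0 14 1;0 0 0 0 0 21 1;0 0 0 0 0 28 1;0 0 0 0 0 35 1;0 0 0 0 0 41.5 1;0 0 0 0 0 41.5 1'
python3 - <<'E'
from h import *
s=status.observe(); print(s['q'],s['tool_rot'])
a,b=grab('scene'),grab('top')
c=lambda d,u,v:cv2.resize(cv2.cvtColor(d['color'],cv2.COLOR_RGB2BGR)[v-40:v+40,u-50:u+50],(400,320),interpolation=cv2.INTER_CUBIC)
cv2.imwrite('pics/c2.png',np.hstack([c(a,229,232),c(b,398,202)]))
E
```

```text
time_s: 0.77
position: [0.47, -0.2497, 0.2311]
tool_rot: [[0.125, 0.992, -0.0], [0.992, -0.125, 0.0], [0.0, -0.0, -1.0]]
ft_force: [-0.2, 0.1, -0.2]
grip_width: 0.0854
gripper_force: 0.0
time_s: 1.43
position: [0.4689, -0.2514, 0.231]
tool_rot: [[-0.753, 0.659, -0.001], [0.659, 0.753, 0.001], [0.001, -0.0, -1.0]]
ft_force: [-0.7, -0.3, 0.3]
grip_width: 0.0852
gripper_force: 0.0
time_s: 2.02
position: [0.4689, -0.2514, 0.231]
tool_rot: [[-1.0, -0.003, -0.001], [-0.003, 1.0, 0.0], [0.001, 0.0, -1.0]]
ft_force: [0.3, 0.1, 0.4]
grip_width: 0.0856
gripper_force: 0.0
[-4.09550674e+01  2.00346214e+01  7.71728476e+01 -1.58435795e-03
  8.28353176e+01 -1.31145686e+02] [[-9.99994285e-01 -3.33024043e-03 -5.81960347e-04]
 [-3.33051343e-03  9.99994344e-01  4.68760938e-04]
 [ 5.80395969e-04  4.70696486e-04 -9.99999721e-01]]
```

View pics/c2.png

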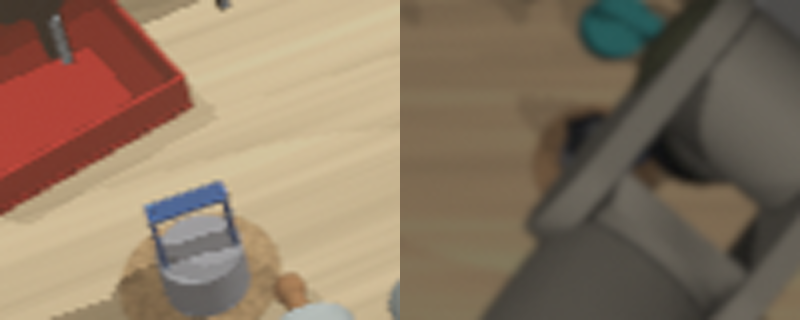

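The crop shows the cap alone on the mat with its bar corners clear, and the arm well above it. I now fix its position from the bar corners.

Run:
```python
from h import *
s=load('scene'); C=lambda x,y:(179+(x+.5)/4-.5,192+(y+.5)/4-.5)
for p,z in(((146,205),.09),((223,182),.09),((150,223),.086),((228,204),.086),((204,213),.039),((208,318),0)): print(p,np.round(onz(s,*C(*p),z),4))
for p in ((.47,-.25,0),(.47,-.25,.09)): print(proj(s,p),(proj(s,p)-[179,192])*4)
```

```text
(146, 205) [ 0.4623 -0.2777  0.09  ]
(223, 182) [ 0.4672 -0.2277  0.09  ]
(150, 223) [ 0.4741 -0.2796  0.086 ]
(228, 204) [ 0.4826 -0.2303  0.086 ]
(204, 213) [ 0.4441 -0.2412  0.039 ]
(208, 318) [ 0.4982 -0.2632 -0.    ]
[231.87784864 261.53216373] [211.51139457 278.12865492]
[226.46898941 241.02422543] [189.87595764 196.0969017 ]
```

```bash
python3 -m handwheel '0.1 0 -4 0 0 -4 1;0.1 0 -8 0 0 -4 1;0.1 0 -12 0 0 -4 1;0.1 0 -15 0 0 -4 1;0.1 0 -17 0 0 -4 1;0.1 0 -18.1 0 0 -4 1;0.1 0 -18.1 0 0 -4 1' 40
python3 -m handwheel '0 0 0 0 0 0 0.5;0 0 0 0 0 0 0.5;0 0 0 0 0 0 0.5;0 0 0 0 0 0 0.5;0 0 0 0 0 0 0.5;0 0 0 0 0 0 0.5' 40
```

```text
time_s: 2.7
position: [0.469, -0.2507, 0.0479]
tool_rot: [[-0.997, 0.074, -0.004], [0.074, 0.997, 0.003], [0.004, 0.003, -1.0]]
ft_force: [-1.0, 0.4, 0.6]
grip_width: 0.0853
gripper_force: 0.0
time_s: 3.2
position: [0.4706, -0.252, 0.0516]
tool_rot: [[-0.997, 0.071, 0.002], [0.071, 0.997, -0.002], [-0.002, -0.002, -1.0]]
ft_force: [-1.9, 0.3, 6.5]
grip_width: 0.0516
gripper_force: 41.9
```

```bash
python3 -m handwheel '0 0 1.5 0 0 0 0.5;0 0 4 0 0 0 0.5;0 0 8 0 0 0 0.5;-0.1 3.5 9.5 0 0 3.5 0.5;-0.2 7 9.5 0 0 7 0.5;-0.3 10.5 9.5 0 0 10.5 0.5;-0.4 14 9.5 0 0 14 0.5;-0.5 17.5 9.5 0 0 17.5 0.5' 60
python3 -m handwheel '-0.1 3 0 0 0 3.5 0.5;-0.2 6 -1 0 0 7 0.5;-0.3 8.3 -2 0 0 9 0.5;-0.3 8.3 -2 0 0 9 0.5;-0.3 8.3 -2 0 0 9 0.5'
python3 - <<'E'
from h import *
a,b=grab('scene'),grab('top')
c=lambda d,u,v:cv2.resize(cv2.cvtColor(d['color'],cv2.COLOR_RGB2BGR)[v-40:v+40,u-50:u+50],(400,320),interpolation=cv2.INTER_CUBIC)
cv2.imwrite('pics/c3.png',np.hstack([c(a,314,215),c(b,322,204)]))
E
```

```text
time_s: 3.87
position: [0.4645, -0.0749, 0.1456]
tool_rot: [[-0.972, -0.235, 0.0], [-0.235, 0.972, -0.0], [-0.0, -0.0, -1.0]]
ft_force: [1.7, 0.6, -1.5]
grip_width: 0.0512
gripper_force: 63.7
time_s: 4.28
position: [0.4616, 0.0074, 0.1252]
tool_rot: [[-0.923, -0.384, -0.001], [-0.384, 0.923, 0.0], [0.001, 0.0, -1.0]]
ft_force: [0.2, -0.5, -0.6]
grip_width: 0.0508
gripper_force: 63.7
```

View pics/c3.png

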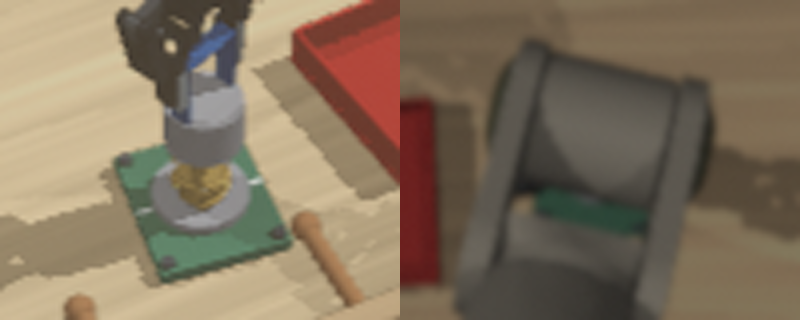

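The cap hangs upright above the gauge: cap silhouette x≈163–245 in the crop, flange x≈150–249. I compare both in this same view.

Run:
```python
from h import *
s=load('scene'); t=np.linspace(0,2*np.pi,181)
def sil(c,r,z):
    P=np.array([proj(s,(c[0]+r*np.cos(a),c[1]+r*np.sin(a),z)) for a in t]); P=(P-[264,175])*4+1.5
    return P.min(0).round(1),P.max(0).round(1)
print('cap rim',sil((.4616,.0074),.029,.0736))
for c in((.463,.006),(.461,.0075),(.465,.004)): print('flange',c,sil(c,.036,.020))
im=s['color'].astype(int)
hsv=cv2.cvtColor(s['color'],cv2.COLOR_RGB2HSV)
m=((hsv[...,1]<60)&(hsv[...,2]>60)).astype(np.uint8)
for v in range(205,236): 
    u=np.where(m[v,295:335])[0]+295
    if len(u): print(v,u.min(),u.max(),end=' | ')
```

```text
cap rim (array([159.9, 108.9]), array([242.1, 169.1]))
flange (0.463, 0.006) (array([151.3, 153.9]), array([250. , 228.5]))
flange (0.461, 0.0075) (array([151.9, 151.4]), array([250.5, 225.8]))
flange (0.465, 0.004) (array([150. , 156.6]), array([248.9, 231.4]))
205 305 325 | 206 305 325 | 207 305 325 | 208 305 325 | 209 305 324 | 210 305 324 | 211 302 325 | 212 298 325 | 213 295 326 | 214 295 326 | 215 295 327 | 216 295 327 | 217 303 328 | 218 302 328 | 219 301 329 | 220 300 329 | 221 295 329 | 222 295 330 | 223 295 331 | 224 296 331 | 225 296 332 | 226 296 332 | 227 297 333 | 228 297 333 | 229 298 328 | 230 298 334 | 231 298 334 | 232 299 334 | 233 299 334 | 234 301 334 | 235 300 334 |
```

Run:
```python
from h import *
s=load('scene'); t=np.linspace(0,2*np.pi,121)
def sil(c,r,zs):
    P=np.array([proj(s,(c[0]+r*np.cos(a),c[1]+r*np.sin(a),z)) for a in t for z in zs]); return np.r_[P.min(0),P.max(0)].round(2)
im0=cv2.cvtColor(cv2.imread('pics/scene0.png'),cv2.COLOR_BGR2RGB)
def subpix(im,ch,line): # print a profile
    return [int(im[v,u,ch]) for u,v in line]
h0=cv2.cvtColor(im0,cv2.COLOR_RGB2HSV); h1=cv2.cvtColor(s['color'],cv2.COLOR_RGB2HSV)
print('flange row sats'); 
for v in (223,225,226,228): print(v,'H',h0[v,296:336,0].tolist(),'S',h0[v,296:336,1].tolist())
print('col S u=312..316 v 225..240'); 
for u in (312,314,316): print(u,h0[226:242,u,1].tolist())
print('cap S rows now')
for v in (206,208,210): print(v,h1[v,298:332,1].tolist())
for u in (312,314,316): print(u,'v208..',h1[208:222,u,1].tolist())
print('pred cap',sil((.4616,.0074),.029,(.0736,.1126)),'flange',sil((.463,.006),.036,(.012,.020)))
```

```text
flange row sats
223 H [55, 61, 57, 42, 42, 39, 23, 13, 13, 13, 15, 15, 18, 20, 19, 20, 19, 20, 20, 20, 20, 20, 21, 21, 19, 8, 170, 170, 165, 30, 60, 63, 63, 63, 60, 26, 20, 19, 19, 19] S [56, 55, 54, 55, 55, 38, 21, 22, 23, 23, 25, 20, 51, 117, 115, 117, 117, 120, 117, 117, 120, 114, 121, 105, 59, 7, 5, 5, 4, 4, 24, 60, 58, 60, 55, 61, 75, 75, 74, 76]
225 H [32, 46, 42, 42, 41, 39, 27, 17, 13, 13, 17, 13, 13, 17, 18, 19, 19, 19, 20, 20, 21, 20, 19, 13, 10, 0, 170, 0, 0, 30, 60, 63, 62, 63, 63, 61, 27, 19, 19, 19] S [57, 55, 56, 55, 58, 52, 28, 23, 23, 23, 23, 23, 23, 35, 69, 105, 118, 115, 112, 121, 124, 123, 86, 17, 5, 4, 5, 4, 4, 4, 26, 60, 58, 60, 59, 56, 60, 76, 74, 76]
226 H [27, 54, 57, 43, 43, 40, 27, 17, 19, 13, 13, 15, 15, 13, 12, 16, 19, 20, 20, 20, 20, 17, 8, 0, 165, 0, 165, 0, 0, 50, 63, 64, 63, 64, 63, 63, 44, 24, 19, 19] S [61, 53, 53, 58, 55, 44, 24, 23, 20, 23, 23, 20, 20, 23, 25, 37, 69, 108, 120, 123, 108, 39, 7, 4, 4, 4, 4, 2, 4, 12, 47, 60, 58, 60, 60, 58, 55, 63, 74, 75]
228 H [20, 32, 46, 45, 43, 42, 40, 25, 15, 13, 15, 11, 17, 13, 13, 13, 13, 12, 0, 0, 0, 165, 
[... 472 characters left out ...]
7, 69, 68, 69, 69, 68, 70, 28, 26, 25, 23, 14, 2, 6, 4, 5, 4, 4, 3, 2, 4, 6, 8, 18, 16, 13, 24, 57, 70, 70, 69, 68, 67, 68]
208 [68, 69, 67, 66, 66, 66, 68, 26, 25, 25, 25, 28, 25, 25, 25, 22, 22, 20, 22, 19, 22, 22, 17, 16, 13, 13, 24, 59, 69, 69, 67, 68, 68, 68]
210 [66, 68, 69, 68, 68, 69, 68, 53, 26, 25, 25, 23, 23, 23, 23, 25, 22, 22, 20, 22, 20, 19, 17, 16, 13, 13, 31, 63, 69, 69, 70, 69, 70, 69]
312 v208.. [25, 25, 23, 25, 22, 23, 23, 23, 57, 109, 116, 116, 117, 118]
314 v208.. [22, 22, 22, 22, 22, 22, 22, 20, 37, 110, 115, 121, 120, 118]
316 v208.. [22, 20, 20, 23, 22, 22, 22, 20, 51, 120, 124, 121, 122, 123]
pred cap [303.26 192.19 324.33 216.9 ] flange [301.45 213.1  326.12 233.54]
```

Cap and flange compared in one view put the gauge centre about (-0.6, -3.3) mm from my first value, at (0.4625, 0.003). I shift there and lower in small steps, watching the force.

```bash
python3 -m handwheel '0.1 -0.45 0 0 0 0 0.5;0.1 -0.45 -1 0 0 0 0.5;0.1 -0.45 -1.8 0 0 0 0.5;0.1 -0.45 -2.2 0 0 0 0.5;0.1 -0.45 -2.4 0 0 0 0.5;0.1 -0.45 -2.6 0 0 0 0.5'
python3 -m handwheel '0 0 -0.2 0 0 0 0.5;0 0 -0.4 0 0 0 0.5;0 0 -0.6 0 0 0 0.5;0 0 -0.8 0 0 0 0.5'
python3 -m handwheel '0 0 -0.1 0 0 0 0.5;0 0 -0.2 0 0 0 0.5'
```

```text
time_s: 4.88
position: [0.4631, 0.0017, 0.0992]
tool_rot: [[-0.924, -0.381, -0.0], [-0.381, 0.924, 0.0], [0.0, 0.0, -1.0]]
ft_force: [-0.2, 0.7, -1.4]
grip_width: 0.0509
gripper_force: 63.7
time_s: 5.22
position: [0.4626, 0.0025, 0.0912]
tool_rot: [[-0.924, -0.382, -0.001], [-0.382, 0.924, 0.001], [0.0, 0.001, -1.0]]
ft_force: [-2.9, 3.9, 0.2]
grip_width: 0.0513
gripper_force: 64.0
time_s: 5.38
position: [0.4628, 0.0024, 0.0895]
tool_rot: [[-0.924, -0.382, -0.001], [-0.382, 0.924, 0.001], [0.0, 0.001, -1.0]]
ft_force: [-5.1, 6.4, 13.6]
grip_width: 0.0511
gripper_force: 65.5
```

Ledge contact at TCP z≈0.0895, as predicted. I ease sideways with the force, then search clockwise with light pressure.

```bash
python3 -m handwheel '-0.05 0.07 0 0 0 0 0.5;-0.05 0.07 0 0 0 -3 0.5;-0.05 0.07 0 0 0 -6 0.5;-0.05 0.07 0 0 0 -9 0.5'
```

```text
time_s: 5.72
position: [0.4617, 0.0028, 0.0895]
tool_rot: [[-0.973, -0.231, -0.002], [-0.231, 0.973, -0.0], [0.002, 0.0, -1.0]]
ft_force: [-5.8, 2.0, 6.0]
grip_width: 0.0512
gripper_force: 64.7
```

```bash
python3 -m handwheel '0 0 0 0 0 -3 0.5;0 0 0 0 0 -6 0.5;0 0 0 0 0 -9 0.5'
```

```text
time_s: 5.97
position: [0.4618, 0.0028, 0.0895]
tool_rot: [[-0.997, -0.076, -0.002], [-0.076, 0.997, -0.0], [0.002, -0.0, -1.0]]
ft_force: [-5.7, 1.8, 4.5]
grip_width: 0.0511
gripper_force: 64.7
```

```bash
python3 -m handwheel '-0.05 0.02 -0.05 0 0 -2 0.5;-0.05 0.02 -0.05 0 0 -5 0.5;-0.05 0.02 -0.05 0 0 -8 0.5'
```

```text
time_s: 6.22
position: [0.4612, 0.003, 0.0893]
tool_rot: [[-0.998, 0.064, -0.002], [0.064, 0.998, -0.0], [0.002, -0.0, -1.0]]
ft_force: [-6.1, 2.5, 9.3]
grip_width: 0.0511
gripper_force: 65.2
```

```bash
python3 -m handwheel '0 0 0 0 0 -3 0.5;0 0 0 0 0 -6 0.5'
```

```text
time_s: 6.38
position: [0.4614, 0.0033, 0.0889]
tool_rot: [[-0.986, 0.168, -0.001], [0.168, 0.986, 0.001], [0.001, 0.0, -1.0]]
ft_force: [-3.0, 4.9, -1.4]
grip_width: 0.0511
gripper_force: 64.1
```

The force vanished and z sank, so the lugs are over the gaps at yaw ≈ -10°. I lower gently, turning a little further.

```bash
python3 -m handwheel '0 0.05 -0.1 0 0 -2 0.5;0 0.05 -0.3 0 0 -3 0.5;0 0.05 -0.5 0 0 -3 0.5'
```

```text
time_s: 6.63
position: [0.4624, 0.0035, 0.0841]
tool_rot: [[-0.976, 0.218, 0.001], [0.218, 0.976, 0.0], [-0.001, 0.0, -1.0]]
ft_force: [-2.0, 4.8, 7.6]
grip_width: 0.0515
gripper_force: 64.7
```

```bash
python3 -m handwheel '0 0.03 -0.1 0 0 -2 0.5;0 0.05 -0.3 0 0 -2 0.5;0 0.05 -0.4 0 0 -2 0.5;0 0.05 -0.5 0 0 -2 0.5;0 0.05 -0.5 0 0 -2 0.5'
```

```text
time_s: 7.05
position: [0.4624, 0.0037, 0.0798]
tool_rot: [[-0.968, 0.249, 0.001], [0.249, 0.968, -0.001], [-0.002, -0.0, -1.0]]
ft_force: [-4.6, 2.1, 14.0]
grip_width: 0.0513
gripper_force: 65.9
```

Rim at +8 mm (TCP 0.0798), so the cap sits on the thread. Now I screw clockwise, sinking 0.105 mm per degree.

```bash
python3 -m handwheel '0 0 0 0 0 -5 0.5;0 0 -0.05 0 0 -10 0.5;0 0 -0.1 0 0 -15 0.5;0 0 -0.15 0 0 -20 0.5;0 0 -0.15 0 0 -20 0.5'
```

```text
time_s: 7.47
position: [0.4623, 0.004, 0.0777]
tool_rot: [[-0.822, 0.57, 0.001], [0.57, 0.822, 0.0], [-0.001, 0.001, -1.0]]
ft_force: [-2.1, 4.5, 7.0]
grip_width: 0.0516
gripper_force: 64.7
```

```bash
python3 -c "
from h import *
print(status.observe()['wrist_torque'])"; python3 -m handwheel '-0.05 0 -0.05 0 0 -4 0.5;-0.05 0 -0.1 0 0 -8 0.5;-0.05 0 -0.1 0 0 -8 0.5'; python3 -c "
from h import *
print(status.observe()['wrist_torque'])"
```

```text
[ 1.0319753   0.3093888  -0.11872973]
time_s: 7.72
position: [0.4619, 0.0041, 0.0768]
tool_rot: [[-0.735, 0.678, 0.002], [0.678, 0.735, 0.0], [-0.001, 0.001, -1.0]]
ft_force: [-2.4, 5.8, 8.0]
grip_width: 0.0511
gripper_force: 64.9
[ 1.14563489  0.22355837 -0.04862363]
```

```bash
python3 -m handwheel '0 0.03 -0.05 0 0 -4 0.5;0 0.03 -0.1 0 0 -8 0.5;0 0.03 -0.12 0 0 -12 0.5;0 0.03 -0.12 0 0 -12 0.5'; python3 -c "
from h import *
print(status.observe()['wrist_torque'])"; python3 -m handwheel '0 0 -0.05 0 0 -4 0.5;0 0 -0.1 0 0 -8 0.5;0 0 -0.12 0 0 -12 0.5;0 0 -0.12 0 0 -12 0.5'; python3 -c "
from h import *
print(status.observe()['wrist_torque'])"
```

```text
time_s: 8.05
position: [0.462, 0.0046, 0.0759]
tool_rot: [[-0.578, 0.816, 0.002], [0.816, 0.578, 0.001], [-0.001, 0.002, -1.0]]
ft_force: [-2.8, 6.7, 13.2]
grip_width: 0.0511
gripper_force: 65.4
[ 1.3906512   0.54446218 -0.09406217]
time_s: 8.38
position: [0.4626, 0.0045, 0.0757]
tool_rot: [[-0.396, 0.918, 0.004], [0.918, 0.396, 0.0], [-0.001, 0.004, -1.0]]
ft_force: [-1.9, 7.1, 21.3]
grip_width: 0.0513
gripper_force: 66.4
[1.46451134 0.44652597 0.05621177]
```

z has stalled near 0.0757 (rim ≈ 4.3 mm over the flange) with the down force rising. I test carefully for a torque bind.

```bash
for i in 1; do python3 -m handwheel '0 0 0 0 0 -2 0.5;0 0 0 0 0 -4 0.5;0 0 0 0 0 -4 0.5'; done; python3 -c "
from h import *
print(status.observe()['wrist_torque'])"
```

```text
time_s: 8.63
position: [0.4628, 0.0046, 0.0757]
tool_rot: [[-0.333, 0.943, 0.004], [0.943, 0.333, 0.0], [-0.001, 0.004, -1.0]]
ft_force: [-2.9, 7.7, 22.1]
grip_width: 0.0512
gripper_force: 66.5
[ 1.60188324  0.58794987 -0.02242857]
```

```bash
for i in 1; do python3 -m handwheel '0 -0.02 0 0 0 -2 0.5;0 -0.02 0 0 0 -4 0.5;0 -0.02 0 0 0 -4 0.5'; done; python3 -c "
from h import *
print(status.observe()['wrist_torque'])"
```

```text
time_s: 8.88
position: [0.4629, 0.0045, 0.0757]
tool_rot: [[-0.266, 0.964, 0.005], [0.964, 0.266, 0.0], [-0.001, 0.005, -1.0]]
ft_force: [-3.2, 8.8, 22.8]
grip_width: 0.0515
gripper_force: 66.5
[ 1.82805887  0.5502474  -0.09612427]
```

```bash
python3 -m handwheel '-0.03 0.1 0 0 0 0 0.5;-0.03 0.1 0 0 0 -2 0.5;-0.03 0.1 0 0 0 -4 0.5;-0.03 0.1 0 0 0 -4 0.5'; python3 -c "
from h import *
print(status.observe()['wrist_torque'])"
```

```text
time_s: 9.22
position: [0.4627, 0.005, 0.0757]
tool_rot: [[-0.198, 0.98, 0.005], [0.98, 0.198, -0.0], [-0.001, 0.005, -1.0]]
ft_force: [-2.3, 5.7, 20.9]
grip_width: 0.0514
gripper_force: 66.4
[1.11365311 0.56486603 0.00309714]
```

```bash
python3 -m handwheel '0 0.05 0 0 0 -2 0.5;0 0.05 0 0 0 -4 0.5;0 0.05 0 0 0 -4 0.5'; python3 -c "
from h import *
print(status.observe()['wrist_torque'])"
```

```text
time_s: 9.47
position: [0.4629, 0.0054, 0.0756]
tool_rot: [[-0.13, 0.992, 0.005], [0.992, 0.13, -0.001], [-0.001, 0.005, -1.0]]
ft_force: [-1.3, 4.7, 19.4]
grip_width: 0.0511
gripper_force: 66.2
[ 1.01164885  0.52133298 -0.0574727 ]
```

Run:
```python
from h import *
a=grab('scene')
c=lambda d,u,v:cv2.resize(cv2.cvtColor(d['color'],cv2.COLOR_RGB2BGR)[v-30:v+30,u-40:u+40],(800,600),interpolation=cv2.INTER_CUBIC)
cv2.imwrite('pics/c4.png',c(a,314,212))
```

```text
(no output)
```

View pics/c4.png

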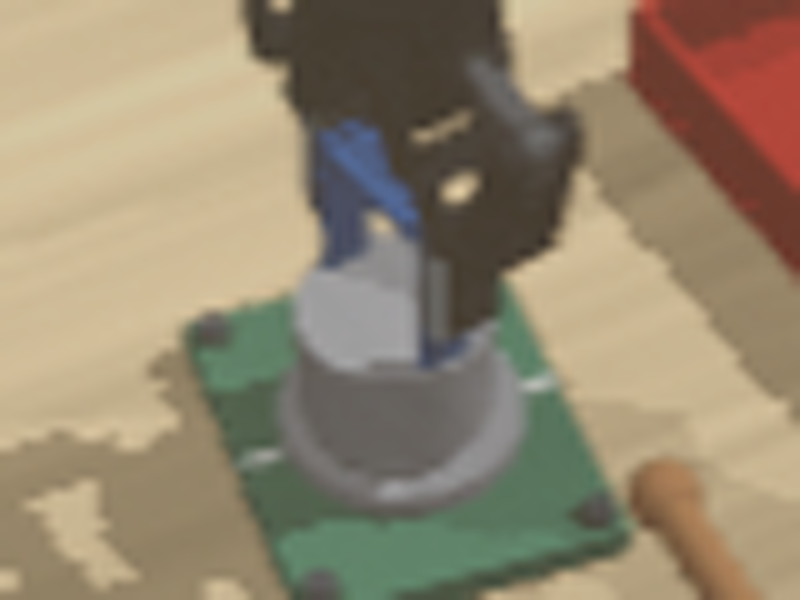

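The handle has turned with the gripper. The rim stands just above the flange, with the cap bottom at crop (390,480). I keep turning gently to look for either a bind or a drop.

```bash
python3 -m handwheel '0 0.05 0 0 0 -3 0.5;0 0.05 0 0 0 -6 0.5;0 0.05 0 0 0 -6 0.5'
python3 - <<'E'
from h import *
o=status.observe();print(o['wrist_torque'],o['q'])
s=load('scene');t=np.linspace(0,2*np.pi,121)
for z in(.020,.0245): print('rim',z,np.max([((proj(s,(.4629+.029*np.cos(a),.0045+.029*np.sin(a),z))-[274,182])*10+4.5) for a in t],0), 'captop front',z+.039,np.max([((proj(s,(.4629+.029*np.cos(a),.0045+.029*np.sin(a),z+.039))-[274,182])*10+4.5) for a in t],0))
print('flange',[np.max([((proj(s,(.4624+.036*np.cos(a),.0035+.036*np.sin(a),z))-[274,182])*10+4.5) for a in t],0) for z in(.02,.012)])
E
```

```text
time_s: 9.77
position: [0.4632, 0.0057, 0.0755]
tool_rot: [[-0.025, 1.0, 0.006], [1.0, 0.025, -0.001], [-0.001, 0.006, -1.0]]
ft_force: [0.9, -0.1, 15.1]
grip_width: 0.051
gripper_force: 65.8
[0.18379594 0.25950426 0.36461213] [-1.39998301e+01  2.41910271e+01  1.01171958e+02  1.18318256e-02
  5.43106711e+01 -1.54215025e+01]
rim 0.02 [497.02337581 484.78417496] captop front 0.059 [498.53934449 394.99470192]
rim 0.0245 [497.19453331 474.65069626] captop front 0.0635 [498.7191255  384.34109687]
flange [array([517.18772123, 503.72379215]), array([516.78600875, 521.57900837])]
```

```bash
python3 -m handwheel '0 0 0 0 0 -3 0.5;0 0 0 0 0 -5 0.5;0 0 0 0 0 -5 0.5'
python3 - <<'E'
from h import *
o=status.observe();print(o['wrist_torque'],o['ft_force'])
E
```

```text
time_s: 10.02
position: [0.4637, 0.0058, 0.0754]
tool_rot: [[0.062, 0.998, 0.007], [0.998, -0.062, -0.001], [-0.0, 0.007, -1.0]]
ft_force: [3.6, 6.8, 12.9]
grip_width: 0.0511
gripper_force: 65.4
[ 0.95149292 -0.35982172  0.18644098] [ 3.58228456  6.77054546 12.92118424]
```

z is still pinned at rim ≈ 4 mm where a good cap would by now be home. One more nudge to see whether the torque builds.

```bash
python3 -m handwheel '0.03 0.03 0 0 0 -3 0.5;0.03 0.03 0 0 0 -6 0.5;0.03 0.03 0 0 0 -6 0.5'
python3 - <<'E'
from h import *
o=status.observe();print(o['wrist_torque'],o['ft_force'],o['q'][5])
E
```

```text
time_s: 10.27
position: [0.4648, 0.0053, 0.0755]
tool_rot: [[0.166, 0.986, 0.009], [0.986, -0.166, -0.003], [-0.001, 0.009, -1.0]]
ft_force: [4.8, 3.2, 8.7]
grip_width: 0.0513
gripper_force: 65.0
[ 0.42922171 -1.21447131  0.19531226] [4.76551549 3.15989259 8.69329846] -4.377387283498576
```

The z-trace followed the thread at 6 mm/rad from 0.0798. It then stopped dead at rim ≈ 4.2 mm after about 0.62 rad and sank no further under 20 N, although turned far beyond that. That is the faulty cap, and a good one would be on the flange. I undo it, counter-clockwise, easing back to centre.

```bash
python3 -m handwheel '-0.03 0 0 0 0 5 0.5;-0.06 -0.02 0 0 0 10 0.5;-0.1 -0.03 0 0 0 15 0.5;-0.12 -0.05 0 0 0 20 0.5;-0.12 -0.05 0 0 0 20 0.5'; python3 -m handwheel '-0.02 0 0 0 0 5 0.5;-0.04 0 0 0 0 10 0.5;-0.06 0 0 0 0 15 0.5;-0.06 0 0 0 0 20 0.5;-0.06 0 0 0 0 20 0.5';python3 -c "
from h import *
print(status.observe()['wrist_torque'])"
```

```text
time_s: 10.68
position: [0.4637, 0.0052, 0.0758]
tool_rot: [[-0.187, 0.982, 0.009], [0.982, 0.187, -0.002], [-0.003, 0.009, -1.0]]
ft_force: [4.0, 5.3, 14.2]
grip_width: 0.0515
gripper_force: 65.6
time_s: 11.1
position: [0.4623, 0.0051, 0.0758]
tool_rot: [[-0.512, 0.859, 0.007], [0.859, 0.512, -0.002], [-0.006, 0.005, -1.0]]
ft_force: [0.3, 2.5, 17.6]
grip_width: 0.0512
gripper_force: 66.1
[ 0.4261399  -0.08784988  0.03699547]
```

```bash
python3 -m handwheel '0 0 0.05 0 0 5 0.5;0 0 0.08 0 0 10 0.5;0 0 0.13 0 0 15 0.5;0 0 0.18 0 0 20 0.5;0 0 0.18 0 0 20 0.5'; python3 -m handwheel '0 0 0.05 0 0 5 0.5;0 0 0.1 0 0 10 0.5;0 0 0.15 0 0 15 0.5;0 0 0.2 0 0 20 0.5;0 0 0.23 0 0 23 0.5;0 0 0.23 0 0 23 0.5';python3 -c "
from h import *
print(status.observe()['wrist_torque'])"
```

```text
time_s: 11.52
position: [0.4618, 0.0047, 0.0771]
tool_rot: [[-0.775, 0.632, 0.006], [0.632, 0.775, -0.002], [-0.006, 0.002, -1.0]]
ft_force: [-2.0, 0.7, 14.4]
grip_width: 0.0509
gripper_force: 65.6
time_s: 12.02
position: [0.4622, 0.0044, 0.0796]
tool_rot: [[-0.96, 0.28, 0.007], [0.28, 0.96, -0.003], [-0.007, -0.001, -1.0]]
ft_force: [-0.4, -1.9, 14.3]
grip_width: 0.0515
gripper_force: 65.5
[-0.34226294 -0.11109671 -0.00527676]
```

Back at the start (z = 0.0796, yaw -16°). I lift straight up.

```bash
python3 -m handwheel '0 0 0.2 0 0 0 0.5;0 0 0.5 0 0 0 0.5;0 0 0.8 0 0 0 0.5;0 0 1.2 0 0 0 0.5;0 0 1.2 0 0 0 0.5'
```

```text
time_s: 12.43
position: [0.4596, 0.0058, 0.0905]
tool_rot: [[-0.959, 0.284, -0.0], [0.284, 0.959, -0.0], [0.0, -0.0, -1.0]]
ft_force: [1.2, -0.6, -1.6]
grip_width: 0.0512
gripper_force: 63.8
```

The cap is free. The extra turning bound only softly, so a short, better-centred repeat is worth a few seconds before deciding.

```bash
python3 -m handwheel '0.25 -0.2 0 0 0 0 0.5;0.25 -0.2 -0.3 0 0 0 0.5;0.25 -0.2 -0.6 0 0 0 0.5;0.25 -0.2 -0.9 0 0 0 0.5;0.25 -0.2 -1.1 0 0 0 0.5;0.25 -0.2 -1.1 0 0 0 0.5'
```

```text
time_s: 12.93
position: [0.4623, 0.0038, 0.0795]
tool_rot: [[-0.959, 0.285, 0.0], [0.285, 0.959, -0.0], [-0.0, 0.0, -1.0]]
ft_force: [-2.0, 1.1, 11.6]
grip_width: 0.0516
gripper_force: 65.3
```

```bash
python3 -m handwheel '0 0 -0.05 0 0 -5 0.5;0 0 -0.1 0 0 -10 0.5;0 0 -0.16 0 0 -15 0.5;0 0 -0.21 0 0 -20 0.5;0 0 -0.26 0 0 -25 0.5;0 0 -0.31 0 0 -30 0.5;0 0 -0.31 0 0 -30 0.5'; python3 -m handwheel '0 0 -0.05 0 0 -5 0.5;0 0 -0.1 0 0 -10 0.5;0 0 -0.15 0 0 -15 0.5;0 0 -0.2 0 0 -20 0.5;0 0 -0.2 0 0 -20 0.5'; python3 -c "
from h import *
print(status.observe()['wrist_torque'])"
```

```text
time_s: 13.52
position: [0.4622, 0.0043, 0.0764]
tool_rot: [[-0.684, 0.729, 0.001], [0.729, 0.684, 0.001], [0.0, 0.001, -1.0]]
ft_force: [-1.5, 4.2, 9.3]
grip_width: 0.0515
gripper_force: 65.1
time_s: 13.93
position: [0.4626, 0.0045, 0.0756]
tool_rot: [[-0.394, 0.919, 0.002], [0.919, 0.394, 0.001], [-0.0, 0.002, -1.0]]
ft_force: [-5.5, 6.4, 24.6]
grip_width: 0.0511
gripper_force: 67.1
[ 1.39394901  0.98468783 -0.07305113]
```

It stops again at 0.0756 with the force climbing to 25 N, so the result repeats: the cap is faulty. I unscrew it and lift.

```bash
python3 -m handwheel '0 0 0.12 0 0 5 0.5;0 0 0.16 0 0 10 0.5;0 0 0.2 0 0 15 0.5;0 0 0.23 0 0 20 0.5;0 0 0.28 0 0 25 0.5;0 0 0.33 0 0 30 0.5'; python3 -m handwheel '0 0 0.05 0 0 5 0.5;0 0 0.1 0 0 10 0.5;0 0 0.15 0 0 15 0.5;0 0 0.2 0 0 20 0.5;0 0 0.2 0 0 20 0.5'; python3 -m handwheel '0 0 0.2 0 0 0 0.5;0 0 0.5 0 0 0 0.5;0 0 0.8 0 0 0 0.5;0 0 1.2 0 0 0 0.5;0 0 1.2 0 0 0 0.5'
```

```text
time_s: 14.43
position: [0.4626, 0.0043, 0.0775]
tool_rot: [[-0.806, 0.593, 0.001], [0.593, 0.806, 0.001], [-0.001, 0.002, -1.0]]
ft_force: [0.7, 5.1, 4.8]
grip_width: 0.051
gripper_force: 64.5
time_s: 14.85
position: [0.4625, 0.0039, 0.0797]
tool_rot: [[-0.96, 0.28, 0.001], [0.28, 0.96, -0.0], [-0.001, 0.0, -1.0]]
ft_force: [-1.8, 1.1, 9.3]
grip_width: 0.0512
gripper_force: 65.0
time_s: 15.27
position: [0.4624, 0.0038, 0.0918]
tool_rot: [[-0.959, 0.285, 0.001], [0.285, 0.959, -0.0], [-0.001, 0.0, -1.0]]
ft_force: [-0.2, 1.7, -0.8]
grip_width: 0.0509
gripper_force: 63.8
```

Free again. I lift clear, carry it over the left tray at (0.434, 0.220) and look.

```bash
python3 -m handwheel '0 0 2 0 0 0 0.5;0 0 5 0 0 0 0.5;-0.3 3 6.5 0 0 0 0.5;-0.8 6.5 6.5 0 0 0 0.5;-1.3 10 6.5 0 0 0 0.5;-1.8 13.5 6.5 0 0 0 0.5;-2.3 17 6.5 0 0 0 0.5;-2.8 20 6.5 0 0 0 0.5'
python3 -m handwheel '0 1.6 0 0 0 0 0.5;0 1.6 -3 0 0 0 0.5;0 1.6 -4 0 0 0 0.5;0 1.6 -4 0 0 0 0.5;0 1.6 -4 0 0 0 0.5'
python3 - <<'E'
from h import *
a,b=grab('scene'),grab('top')
c=lambda d,u,v:cv2.resize(cv2.cvtColor(d['color'],cv2.COLOR_RGB2BGR)[v-40:v+40,u-50:u+50],(400,320),interpolation=cv2.INTER_CUBIC)
cv2.imwrite('pics/c5.png',np.hstack([c(a,372,185),c(b,258,212)]))
E
```

```text
time_s: 15.93
position: [0.4337, 0.2056, 0.1564]
tool_rot: [[-0.959, 0.284, 0.001], [0.284, 0.959, -0.0], [-0.001, 0.0, -1.0]]
ft_force: [0.7, 0.7, -1.4]
grip_width: 0.051
gripper_force: 64.1
time_s: 16.35
position: [0.4343, 0.2197, 0.1163]
tool_rot: [[-0.959, 0.285, -0.0], [0.285, 0.959, -0.0], [0.0, -0.0, -1.0]]
ft_force: [0.5, 1.0, -2.0]
grip_width: 0.0509
gripper_force: 63.8
```

View pics/c5.png

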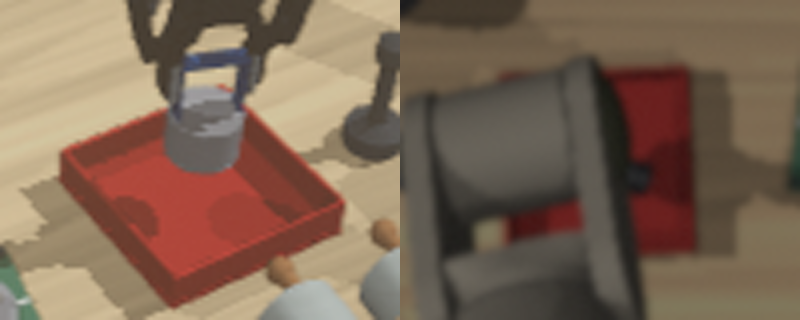

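The left tray is empty and the cap hangs upright over its middle (cap at crop 203,150). I lower it to the floor, feeling for contact.

```bash
python3 -m handwheel '0 0 -2 0 0 0 0.5;0 0 -4 0 0 0 0.5;0 0 -5.2 0 0 0 0.5;0 0 -5.6 0 0 0 0.5;0 0 -5.8 0 0 0 0.5;0 0 -5.9 0 0 0 0.5;0 0 -5.95 0 0 0 0.5;0 0 -5.95 0 0 0 0.5'
```

```text
time_s: 17.12
position: [0.4347, 0.2199, 0.0575]
tool_rot: [[-0.959, 0.285, 0.001], [0.285, 0.959, 0.0], [-0.001, 0.001, -1.0]]
ft_force: [0.2, -0.7, -1.5]
grip_width: 0.0509
gripper_force: 64.1
```

```bash
python3 -m handwheel '0 0 -0.05 0 0 0 0.5;0 0 -0.1 0 0 0 0.5;0 0 -0.1 0 0 0 0.5'
```

```text
time_s: 17.37
position: [0.4345, 0.2199, 0.0567]
tool_rot: [[-0.959, 0.285, 0.001], [0.285, 0.959, 0.0], [-0.001, 0.001, -1.0]]
ft_force: [-2.5, -1.4, 5.9]
grip_width: 0.0512
gripper_force: 65.1
```

Contact with the floor at 0.0567, as predicted. I open, let it settle and rise straight up.

```bash
python3 -m handwheel '0 0 0 0 0 0 0.7;0 0 0 0 0 0 1;0 0 0 0 0 0 1;0 0 0 0 0 0 1;0 0 0 0 0 0 1;0 0 0 0 0 0 1' 20; python3 -m handwheel '0 0 1 0 0 0 1;0 0 3 0 0 0 1;0 0 6 0 0 0 1;0 0 9 0 0 0 1;0 0 12 0 0 0 1;0 0 15 0 0 0 1;0 0 15 0 0 0 1;0 0 15 0 0 0 1'
python3 - <<'E'
from h import *
a=grab('scene')
cv2.imwrite('pics/c6.png',cv2.resize(cv2.cvtColor(a['color'],cv2.COLOR_RGB2BGR)[130:280,200:400],(800,600),interpolation=cv2.INTER_CUBIC))
E
```

```text
time_s: 17.87
position: [0.4342, 0.2198, 0.0557]
tool_rot: [[-0.959, 0.285, -0.0], [0.285, 0.959, -0.0], [0.0, -0.0, -1.0]]
ft_force: [0.6, -1.1, 0.5]
grip_width: 0.0852
gripper_force: 0.0
time_s: 18.53
position: [0.4346, 0.2199, 0.2068]
tool_rot: [[-0.959, 0.285, 0.003], [0.285, 0.959, 0.001], [-0.003, 0.002, -1.0]]
ft_force: [-0.6, 0.7, -0.3]
grip_width: 0.0851
gripper_force: 0.0
```

View pics/c6.png

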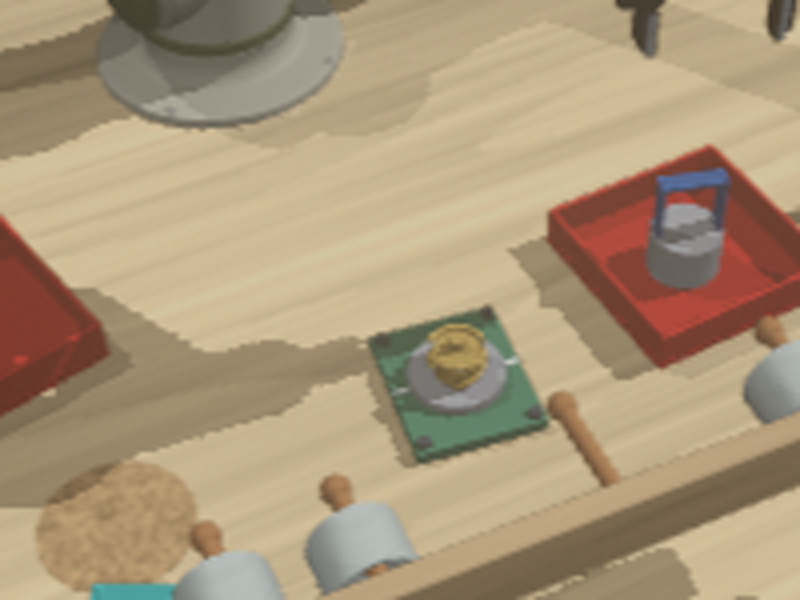

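The cap stands upright in the left red tray (crop 685,245), the gripper is clear of everything and nothing else has moved.

```bash
python3 -c "
from rig import env
print(env.close_job())"
```

```text
the job is handed in; nothing more can be done
None
```

The cap is judged faulty: on two tries it stopped with its rim about 4 mm above the flange (no sharp torque bind, even turned to about 1.4 rad), so I unscrewed it, stood it upright in the left red scrap tray, and handed the job in at 18.5 s.

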